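# Load a tablet in the carving holder and hold it in the corner stops

### The arm

A 7-joint arm with a two-finger parallel gripper is mounted at the origin on the work surface. World frame = base frame: x ahead of the robot, y to its left, z up, the work surface at z = 0. Lengths are in m, angles in rad, forces in N, time in s.
With the tool pointing down it reaches from about 0.375 to 0.925 m from the base axis. Payload 3.1 kg.
Tool frame: the origin (TCP) lies at the very end of the fingers, on their centre line; the grasp point (between the pads) lies 19 mm behind it (bot.hold_point_z is the distance from the TCP to the grasp point, in m); z points along the fingers, y is the line along which they close (so a half turn about z gives the same grasp; the last joint's range is limited). The gripper opens to 85 mm and grips with 20 to 120 N. Pads are 22 mm wide; open, the fingers measure 114 mm over their backs; the gripper's body (76 mm by 85 mm) begins 54 mm behind the grasp point. The pads swing forward as they close: fully open they stand 13 mm farther back than shut.
Start: joints at [-1.402, 0.383, 0.044, 1.598, -0.018, 1.161, -0.05], TCP at [0.171, 0.627, 0.231] pointing down, gripper open.
Joint ranges: [-2.61, 2.61], [-0.41, 2.15], [-1.48, 1.57], [0, 2.5], [-1.57, 4.71], [0.05, 1.97], [-2.85, 2.85]. Speed limits (rad/s): [2.79, 2.79, 3.14, 3.14, 3.14, 3.14, 3.14].

### API

Orientations are given as a unit quaternion [x, y, z, w].
In Python, from bench import bot, get_image gives the robot as it stands.
- The arm moves only by the tool play_rows, never from a script. Its argument "deltas" is one flat list of numbers, 7 for each row, row after row: the turn, a rotation vector about the tool's x, y, z normalised to -1 to 1, where 1 is pi/4 rad, then the shift along the tool's x, y, z normalised to -1 to 1, where 1 is 0.25 m, then the opening, from 0 (shut) to 1 (fully open). In form: [ax, ay, az, dx, dy, dz, gripper, ax, ay, az, dx, dy, dz, gripper, ...]. A call has 1 to 8 rows; each row is the pose to reach, as a shift and turn from the pose commanded when the call began, along the tool's axes at that moment; what a row does not reach only later rows make up. A row lasts 1/8 s, in which the tool goes at most 62.5 mm and 10.7 degrees, less where a joint would pass 70% of its speed; a pose out of reach is approached as far as the arm can. A call with a number of a shift or a turn outside -1 to 1 is refused whole. A call with a gripper value outside its range is refused whole. The fingers move at their own pace and stop on an object; "grip_force" is the grip in N (left out, the last holds). Time passes only in rows, so rows that repeat a pose let the fingers close. It gives the time, the measured TCP pose, the force, the opening and the grip force at its end, in the units of the state.
- bot.get_state(): the state, without advancing time (a new reading comes with each control period).
- get_image(name): name is "side" or "top" or "wrist"; returns a dict with "pixels" (420x560x3 uint8, red, green, blue), "depth" (420x560 float32, m along the optical axis (not along the pixel's ray), 0 where there is no reading), "vfov" (degrees; the focal length in pixels is half the picture's height over the tangent of half this angle, whatever the lens; pixels are square), "cx", "cy" (the principal point, pixels), "R" (3x3) and "t" (3): a world point X has camera coordinates R X + t; the wrist camera has in their place "hand_eye" (4x4, takes a point from camera to tool coordinates, whose origin is the TCP and whose axes are the flange's). Camera axes: x right, y down, z forward; pixel columns grow to the right and rows downward; lengths in m; the calibration is good to about 2 mm. A picture is of the moment at which its call begins: read the wrist's pose just before it.
- bot.hand_in(): hands the job in; it is judged then, once.
The state is a dict: "time_s": time; "joints": joint angles; "dq": joint speeds; "tau": joint torques, N m; "tcp_pos": TCP position; "tool_rot": TCP orientation; "force": force on the tool from outside, world axes, zero at the start; "wrist_torque": the same for the moment, N m; "grip_width": opening from 0.0 (shut) to 1.0 (fully open); "grasp_force": force on a finger pad.
Only numpy, scipy, OpenCV 4.12 (cv2) and the standard library are available. Lean on these libraries where they do the work, as an engineer would, in place of code of your own. Each camera call takes 0.05 s, during which the arm holds its last target. There are 200 camera calls.

### The job

Lay the short bamboo tablet flat and fully home in the pocket of the carving holder. Then press the holder into the corner of the carving board, with its long side against the far stop and its end against the side stop, and finish while still holding it there, flat on the board and pushed firmly against both stops, with the fingers on the holder and off the tablet, ready to carve. Do not disturb the other things on the bench.

Things in the scene. Friction and masses are not known exactly. Their poses are not given: they have to be found in the camera images.
- tablet_center (a point): Centre of the short tablet, a loose dark-stained rectangular bamboo slab 30 mm wide (its x), 64 mm long (its y), 14 mm thick (its z), about 26 g. It starts lying flat on the bench to the robot's right of the carving board, so its centre is 7 mm above the bench. Either way round fits the pocket. It is the shorter of the two dark slabs.
- holder_center (a point): Centre of the carving holder, a loose brown hardwood block 52 mm wide (its x), 110 mm long (its y), 40 mm high (its z), about 0.2 kg. A shallow rectangular pocket is sunk in the middle of its top. It starts lying flat on the bed of the carving board, askew by up to 15 degrees and clear of both stops.
- pocket (a point): Centre of the floor of the holder's pocket, 14 mm above holder_center, same axes. The pocket is 34 mm wide (x), 70 mm long (y), 6 mm deep, open at the top, square-edged. A seated tablet stands 8 mm above the holder's top, its centre 7 mm above this point. The walls round the pocket are 9 mm (sides) and 20 mm (ends) thick.
- corner (a point): Point on the board's bed (18 mm above the bench) where the inner faces of the two stops meet. Axes: x away from the robot into the far stop, y into the side stop, z up. The holder pressed home has its long side along the far stop and its centre at x -26, y -55, z +20 mm from here, either way round. Fixed light wood board, 220 (x) x 260 mm; its middle is at x -80, y -96 mm from here.
- far_stop: Fixed wooden strip on the far edge of the board (board +x), 22 mm wide, 210 mm long along the board's y, 12 mm high above the bed, so lower than the holder: the holder's upper 28 mm stays free to grip above it. Origin at the middle of its underside. Its inner face (towards the robot) is the stop for the holder's long side.
- side_stop: Fixed wooden strip along the board's left edge (+y), 150 mm long along the board's x, 22 mm wide, 12 mm high above the bed. Origin at the middle of its underside. Its inner face (towards -y) is the stop for the holder's end; it ends 11 mm short of the far stop, a chip gap.
- long_tablet: Bystander: a dark slab like the tablet but 104 mm long, 30 mm wide, 14 mm thick, lying on the bench; too long for the pocket. Origin at the middle of its underside.
- coaster: Bystander: a loose light wooden disc 72 mm across, 14 mm thick, lying on the bench. Origin at the middle of its underside.
- brush_pot: Bystander: a loose dark bamboo tube standing on the bench, 76 mm across, 100 mm high. Origin at the middle of its underside.
- gouge: Bystander: a carving gouge lying on the bench at the far right, about 200 mm long and 23 mm thick. Origin at the butt of its handle, which runs along its y.
Not all that is in view belongs to the job. Of the things shaped like the part that bears holder_center, the wooden one is meant. What is shaped like the part that bears tablet_center but turquoise is not meant.

How it is judged:
By the outcome, as a careful person would: the job done as asked, in the order asked, and still so for the second after the job is handed in, while the arm keeps its last pose, push and grip.
It also fails if it takes over 72 s, if anything falls off the work surface, if the arm or the gripper's body presses on something with over 40 N, if the wrist force passes 120 N, or if a joint passes its speed limit or range.

## Working session

There is one attempt and no reset: what is moved stays moved. The work goes in short steps, Python scripts to look and compute and a tool call to move; the robot and the scene stay as the last step left them, time stands still between calls to the robot, and variables do not carry over. Pictures are saved under pics/ and viewed, at most 10 in all, crops included, and the job is handed in when it is done.

Besides the shell and the picture viewer there is one more tool, called after "Request:" as name(argument=value, ...), one argument or row to a line, values as JSON. play_rows: Moves the arm, as the interface text tells. Its arguments: {"type":"object","properties":{"deltas":{"type":"array","items":{"type":"number"}},"grip_force":{"type":"number"}},"required":["deltas"]}

```bash
ls; mkdir -p pics
cat > h.py <<'E'
import numpy as np, cv2
from bench import bot, get_image
from scipy.spatial.transform import Rotation as Ro
def cam(n):
    s=bot.get_state(); im=get_image(n)
    f=210/np.tan(np.radians(im['vfov'])/2)
    if n=='wrist':
        T=np.eye(4);T[:3,:3]=Ro.from_quat(s['tool_rot']).as_matrix();T[:3,3]=s['tcp_pos']
        M=T@np.array(im['hand_eye'])
    else:
        M=np.eye(4);R=np.array(im['R']);M[:3,:3]=R.T;M[:3,3]=-R.T@np.array(im['t'])
    im['f']=f;im['M']=M
    return im
def save(im,p): cv2.imwrite(p,cv2.cvtColor(im['pixels'],cv2.COLOR_RGB2BGR))
def cloud(im):
    d=im['depth'];v,u=np.mgrid[0:420,0:560]
    P=np.stack([(u-im['cx'])/im['f']*d,(v-im['cy'])/im['f']*d,d],-1)
    P=P@im['M'][:3,:3].T+im['M'][:3,3]; P[d==0]=np.nan
    return P
def onplane(im,u,v,z):
    r=im['M'][:3,:3]@np.array([(u-im['cx'])/im['f'],(v-im['cy'])/im['f'],1]);o=im['M'][:3,3]
    return o+r*(z-o[2])/r[2]
E
python3 - <<'E'
from h import *
s=bot.get_state();print({k:np.round(v,3) for k,v in s.items()})
for n in('top','side'):
    im=cam(n);save(im,f'pics/{n}0.png');np.savez(f'{n}0.npz',**{k:im[k] for k in('pixels','depth','f','M','cx','cy')});print(n,im['M'].round(3).tolist(),im['vfov'])
E
```

```text
pics
{'time_s': np.float64(0.0), 'joints': array([-1.402,  0.384,  0.044,  1.6  , -0.018,  1.161, -0.05 ]), 'dq': array([ 0.   , -0.001, -0.   , -0.001,  0.002,  0.   ,  0.   ]), 'tau': array([-1.0000e-03, -4.3347e+01,  1.0240e+00, -2.4951e+01,  1.1000e-02,
        1.2000e-02,  0.0000e+00]), 'tcp_pos': array([0.171, 0.626, 0.23 ]), 'tool_rot': array([ 0.133,  0.991, -0.001, -0.   ]), 'force': array([ 0.203, -0.062, -0.374]), 'wrist_torque': array([0.024, 0.007, 0.012]), 'grasp_force': np.float64(0.0), 'grip_width': np.float64(1.003)}
top [[0.005, -0.992, 0.123, 0.452], [-1.0, -0.007, -0.02, -0.019], [0.02, -0.123, -0.992, 1.368], [0.0, 0.0, 0.0, 1.0]] 44.37844613305686
side [[0.744, -0.35, 0.569, -0.16], [-0.668, -0.417, 0.616, -0.845], [0.021, -0.838, -0.545, 0.779], [0.0, 0.0, 0.0, 1.0]] 49.755529539052326
```

View pics/top0.png

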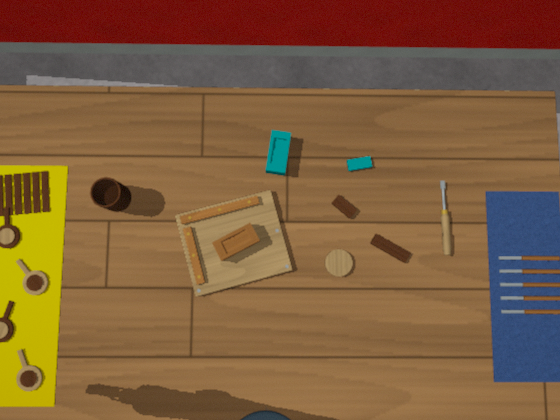

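View pics/side0.png

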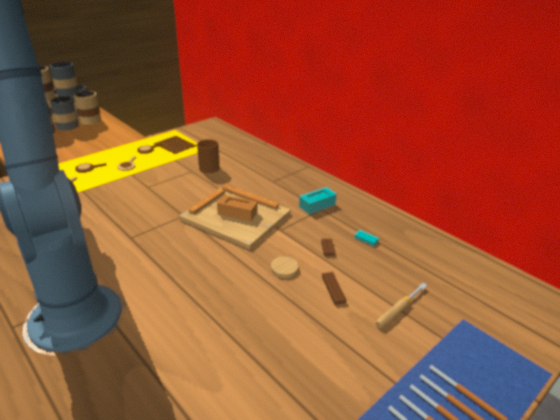

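The top view shows these lookalikes:
- **Tablet:** the short dark slab at (344,206), the long dark slab at (390,248), the turquoise one at (359,163), and dark slats on the mat at (24,193).
- **Holder:** the wooden block at (236,242) and the turquoise one at (279,152).

I choose the short dark slab at (344,206) and the wooden block at (236,242), and will check both in an enlarged crop.

Run:
```python
from h import *
z=np.load('top0.npz');im=dict(z);c=im['pixels'][180:305,170:420]
cv2.imwrite('pics/crop0.png',cv2.cvtColor(cv2.resize(c,None,fx=3.2,fy=3.2,interpolation=cv2.INTER_CUBIC),cv2.COLOR_RGB2BGR))
P=cloud(im);px=im['pixels'].astype(int)
def rect(m):
    n,l,st,_=cv2.connectedComponentsWithStats(m.astype(np.uint8))
    for i in range(1,n):
        if st[i,4]>60:
            q=P[l==i];q=q[~np.isnan(q[:,0])]
            r=cv2.minAreaRect((q[:,:2]*1000).astype(np.float32));print(st[i],np.round(r[0],1),np.round(r[1],1),round(r[2],1),np.median(q[:,2]).round(4),cv2.boxPoints(r).round().tolist())
W=np.zeros((420,560),bool);W[180:305,170:420]=1
print('holder top');rect(W&(P[...,2]>.045)&(P[...,2]<.07))
print('stops');rect(W&(P[...,2]>.024)&(P[...,2]<.036))
print('board');rect(W&(P[...,2]>.012)&(P[...,2]<.07))
print('dark');rect(W&(px.sum(-1)<160))
```

```text
holder top
[212 222  48  38 901] [529.9  77. ] [ 52.3 110. ] 27.9 0.0564 [[481.0, 113.0], [533.0, 16.0], [579.0, 41.0], [527.0, 138.0]]
stops
[180 195  80  29 676] [615.4 120.7] [ 27.9 212.4] 15.1 0.03 [[574.0, 220.0], [630.0, 15.0], [657.0, 22.0], [601.0, 227.0]]
[183 226  23  58 500] [496.  186.3] [149.8  24.3] 14.6 0.0302 [[420.0, 179.0], [427.0, 156.0], [572.0, 194.0], [565.0, 217.0]]
board
[ 176  189  117  107 8250] [530.3  85.5] [220.2 260.4] 15.6 0.0196 [[389.0, 181.0], [459.0, -69.0], [671.0, -10.0], [601.0, 240.0]]
[333 194  25  24 211] [ 627.2 -206.4] [62.7 30.5] 50.2 0.0153 [[595.0, -221.0], [619.0, -240.0], [659.0, -192.0], [636.0, -173.0]]
[371 234  39  28 366] [ 517.4 -327.4] [103.9  30.6] 61.5 0.0155 [[479.0, -366.0], [506.0, -380.0], [556.0, -289.0], [529.0, -274.0]]
[326 249  27  27 468] [ 478.3 -190.8] [67.8 69.2] 0.2 0.0152 [[444.0, -156.0], [445.0, -226.0], [512.0, -225.0], [512.0, -156.0]]
dark
```

View pics/crop0.png

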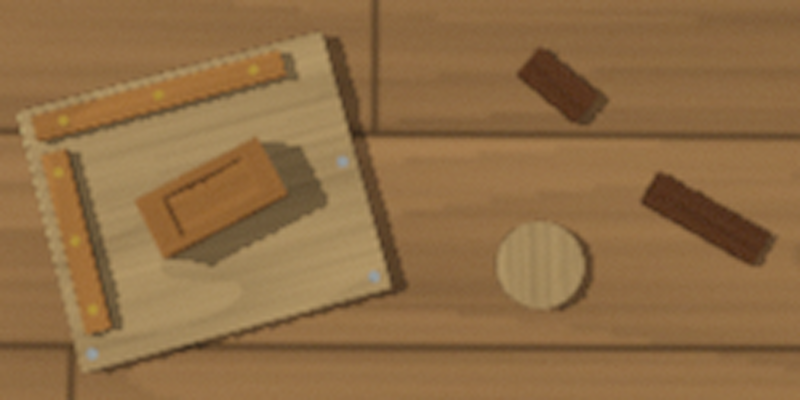

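The crop confirms it: the short slab sits at crop (560,88) and the wooden holder with its pocket at crop (213,197). Depth puts the tablet at (0.627, -0.206), the holder at (0.530, 0.077) and the corner at about (0.582, 0.199). Next I plan the approach.

```bash
cat > plan.py <<'E'
from h import *
import sys
def plan(x,y,z,yaw,p=None,q=None):
    s=bot.get_state()
    p=np.array(s['tcp_pos'] if p is None else p);R=Ro.from_quat(s['tool_rot'] if q is None else q)
    a=np.radians(yaw);c=np.array([np.cos(a),np.sin(a),0])
    zz=np.array([0,0,-1.]);G=Ro.from_matrix(np.c_[np.cross(c,zz),c,zz]);g=np.array([x,y,z])
    for _ in range(6):
        d=R.inv().apply(g-p)/.25; r=(R.inv()*G).as_rotvec()/(np.pi/4)
        k=max(1,*np.abs(d),*np.abs(r)); k=k if k<=1 else np.ceil(k)
        print(np.round(np.r_[r/k,d/k],3).tolist())
        if k==1: return
        p=p+R.apply(d/k*.25); R=R*Ro.from_rotvec(r/k*np.pi/4)
if __name__=='__main__': plan(*map(float,sys.argv[1:5]))
E
python3 plan.py 0.60 -0.18 0.20 -39.8
```

```text
[-0.001, 0.001, 0.848, -0.835, -0.886, 0.042]
[-0.0, 0.001, 0.566, -0.803, -0.12, 0.027]
[-0.0, 0.001, 0.566, -0.777, 0.236, 0.027]
[-0.0, 0.001, 0.566, -0.6, 0.547, 0.027]
```

Request:
play_rows(
  deltas=[0,0,0.848,-0.835,-0.886,0.042,1,0,0,0.848,-0.835,-0.886,0.042,1,0,0,0.848,-0.835,-0.886,0.042,1,0,0,0.848,-0.835,-0.886,0.042,1,0,0,0.848,-0.835,-0.886,0.042,1,0,0,0.848,-0.835,-0.886,0.042,1],
)

```text
time_s: 0.85
tcp_pos: [0.3168, 0.3529, 0.22]
tool_rot: [0.454, 0.891, -0.001, 0.0]
force: [-0.4, 0.6, 0.4]
grip_width: 1.003
grasp_force: 0.0
```

Request:
play_rows(
  deltas=[0,0,0.566,-0.803,-0.12,0.027,1,0,0,0.566,-0.803,-0.12,0.027,1,0,0,0.566,-0.803,-0.12,0.027,1,0,0,0.566,-0.803,-0.12,0.027,1],
)

```text
time_s: 1.35
tcp_pos: [0.4111, 0.1759, 0.2139]
tool_rot: [0.638, 0.77, -0.0, 0.0]
force: [-0.7, -0.0, 0.9]
grip_width: 1.003
grasp_force: 0.0
```

Request:
play_rows(
  deltas=[0,0,0.566,-0.777,0.236,0.027,1,0,0,0.566,-0.777,0.236,0.027,1,0,0,0.566,-0.777,0.236,0.027,1,0,0,0.566,-0.777,0.236,0.027,1],
)

```text
time_s: 1.85
tcp_pos: [0.5067, -0.0032, 0.2075]
tool_rot: [0.792, 0.611, -0.0, 0.001]
force: [0.2, 1.3, 0.1]
grip_width: 0.996
grasp_force: 0.0
```

Request:
play_rows(
  deltas=[0,0,0.566,-0.6,0.547,0.027,1,0,0,0.566,-0.6,0.547,0.027,1,0,0,0.566,-0.6,0.547,0.027,1,0,0,0.566,-0.6,0.547,0.027,1,0,0,0.566,-0.6,0.547,0.027,1],
)

```text
time_s: 2.48
tcp_pos: [0.6006, -0.1787, 0.1996]
tool_rot: [0.906, 0.424, -0.001, -0.0]
force: [-0.3, -0.4, 0.4]
grip_width: 1.0
grasp_force: 0.0
```

```bash
cat >> h.py <<'E'
def rects(im,lo,hi,box,amin=400):
    P=cloud(im);m=(P[...,2]>lo)&(P[...,2]<hi)&(P[...,0]>box[0])&(P[...,0]<box[1])&(P[...,1]>box[2])&(P[...,1]<box[3])
    n,l,st,_=cv2.connectedComponentsWithStats(m.astype(np.uint8))
    for i in range(1,n):
        if st[i,4]>amin:
            q=P[l==i];r=cv2.minAreaRect((q[:,:2]*1000).astype(np.float32));b=cv2.boxPoints(r)
            e=[b[1]-b[0],b[2]-b[1]];e=e[np.argmax([np.hypot(*t) for t in e])]
            print(st[i].tolist(),'c',np.round(r[0],1),'size',np.round(r[1],1),'long axis deg',np.degrees(np.arctan2(e[1],e[0])).round(1)%180,'z',np.median(q[:,2]).round(4))
E
python3 - <<'E'
from h import *
s=bot.get_state();print(s['time_s'],s['tcp_pos'],s['tool_rot'],s['joints'])
im=cam('wrist');save(im,'pics/w1.png')
rects(im,.008,.022,(.4,.8,-.35,-.1))
E
python3 plan.py 0.627 -0.2065 0.02 -39.8
```

```text
2.475 [ 0.6005982  -0.17866493  0.1996259 ] [ 9.05642574e-01  4.24041231e-01 -6.05454012e-04 -4.43554906e-04] [-0.39460679  0.46819397  0.80409143  1.71560535 -0.36949681  1.11820364
 -0.17411664]
[417, 99, 77, 73, 2703] c [ 741.  -245.5] size [30.3 64.7] long axis deg 100.6 z 0.0141
[302, 148, 36, 70, 2333] c [ 624.2 -203.4] size [64.1 30.2] long axis deg 50.0 z 0.014
[152, 231, 74, 69, 3808] c [ 476.6 -187.8] size [71.8 68.5] long axis deg 85.7 z 0.0139
[285, 290, 40, 79, 2049] c [ 518.  -317.3] size [88.8 30. ] long axis deg 60.5 z 0.0139
[-0.003, -0.0, 0.002, -0.023, 0.159, 0.718]
```

View pics/w1.png

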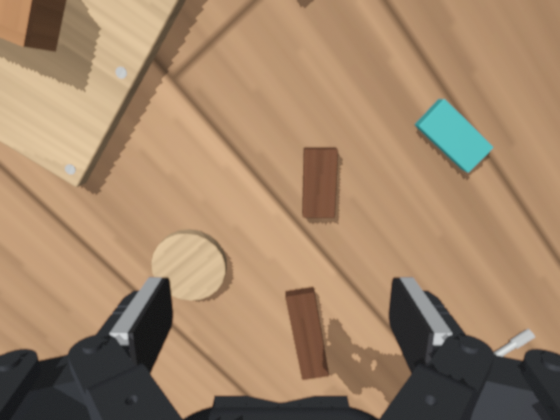

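The wrist view shows the tablet at (320,184), with its long side along the finger plane and no obstacles near the fingers. I descend, keeping the tips low enough to grip only the tablet's upper half.

```bash
python3 plan.py 0.6246 -0.204 0.0065 -39.9
```

```text
[-0.003, -0.0, 0.004, -0.022, 0.145, 0.772]
```

Request:
play_rows(
  deltas=[-0.003,0,0.003,-0.022,0.145,0.3,0.9,-0.003,0,0.003,-0.022,0.145,0.5,0.75,-0.003,0,0.003,-0.022,0.145,0.65,0.7,-0.003,0,0.003,-0.022,0.145,0.74,0.7,-0.003,0,0.003,-0.022,0.145,0.772,0.7,-0.003,0,0.003,-0.022,0.145,0.772,0.7],
  grip_force=25,
)

```text
time_s: 3.28
tcp_pos: [0.6257, -0.2061, 0.0088]
tool_rot: [0.906, 0.423, 0.001, 0.001]
force: [-0.9, -0.3, 0.4]
grip_width: 0.7
grasp_force: 0.0
```

Request:
play_rows(
  deltas=[0,0,0,0,0,0,0.2,0,0,0,0,0,0,0.2,0,0,0,0,0,0,0.2,0,0,0,0,0,0,0.2,0,0,0,0,0,0,0.2,0,0,0,0,0,0,0.2],
)

```text
time_s: 4.03
tcp_pos: [0.6261, -0.2074, 0.0096]
tool_rot: [0.906, 0.423, 0.002, 0.002]
force: [-0.0, 0.5, 6.5]
grip_width: 0.339
grasp_force: 25.2
```

Force rose to 6.5 N as the fingers closed, so the tips swing forward and are touching the bench. I open, raise about 10 mm and regrip higher.

Request:
play_rows(
  deltas=[0,0,0,0,0,0,0.5,0,0,0,0,0,-0.01,0.5,0,0,0,0,0,-0.038,0.5,0,0,0,0,0,-0.038,0.2,0,0,0,0,0,-0.038,0.2,0,0,0,0,0,-0.038,0.2,0,0,0,0,0,-0.038,0.2,0,0,0,0,0,-0.038,0.2],
)

```text
time_s: 5.03
tcp_pos: [0.6244, -0.2068, 0.0169]
tool_rot: [0.906, 0.423, 0.0, 0.001]
force: [-0.8, 0.8, 0.3]
grip_width: 0.2
grasp_force: 0.0
```

Run:
```python
from h import *
s=bot.get_state();print(s['time_s'],s['tcp_pos'],s['force'],s['wrist_torque'],s['grip_width'],s['grasp_force'])
im=cam('wrist')
c=im['pixels'][180:420,130:430];cv2.imwrite('pics/w2.png',cv2.cvtColor(cv2.resize(c,None,fx=2.4,fy=2.4,interpolation=cv2.INTER_CUBIC),cv2.COLOR_RGB2BGR))
```

```text
5.025 [ 0.62444001 -0.20675775  0.01686719] [-0.78012216  0.80573805  0.28783635] [-0.01213033 -0.07627693  0.02038252] 0.19959777622509545 0.0
```

View pics/w2.png

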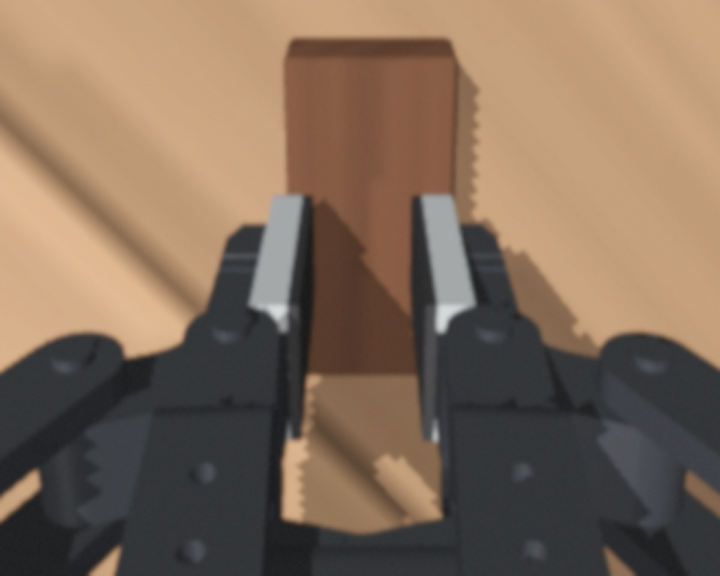

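The tips are now just above the tablet, which was pushed down by the closing pads earlier. So the first grip height was about right: I regrip at TCP z ≈ 9 mm, shifted 2.5 mm along the tablet.

Request:
play_rows(
  deltas=[0,0,0,0,0,0,0.6,0,0,0,0.01,-0.008,0,0.6,0,0,0,0.01,-0.008,0,0.6,0,0,0,0.01,-0.008,0.033,0.6,0,0,0,0.01,-0.008,0.033,0.6,0,0,0,0.01,-0.008,0.033,0.3,0,0,0,0.01,-0.008,0.033,0.2,0,0,0,0.01,-0.008,0.033,0.2],
  grip_force=25,
)

```text
time_s: 6.08
tcp_pos: [0.6247, -0.2036, 0.0088]
tool_rot: [0.906, 0.423, 0.001, 0.001]
force: [0.3, 0.5, -0.4]
grip_width: 0.339
grasp_force: 25.2
```

Request:
play_rows(
  deltas=[0,0,0,0,0,0,0.2,0,0,0,0,0,0,0.2,0,0,0,0,0,0,0.2,0,0,0,0,0,-0.05,0.2,0,0,0,0,0,-0.3,0.2,0,0,0,0,0,-0.48,0.2,0,0,0,0,0,-0.48,0.2,0,0,0,0,0,-0.48,0.2],
  grip_force=35,
)

```text
time_s: 7.08
tcp_pos: [0.6241, -0.203, 0.1288]
tool_rot: [0.906, 0.423, 0.001, 0.001]
force: [-0.5, -0.0, -1.5]
grip_width: 0.337
grasp_force: 35.6
```

Run:
```python
from h import *
s=bot.get_state();print(s['time_s'],s['tcp_pos'],s['force'],s['grip_width'],s['grasp_force'],s['joints'].round(2) )
im=cam('wrist');P=cloud(im)
c=im['pixels'][180:420,130:430];cv2.imwrite('pics/w3.png',cv2.cvtColor(cv2.resize(c,None,fx=2.4,fy=2.4,interpolation=cv2.INTER_CUBIC),cv2.COLOR_RGB2BGR))
np.savez('w3.npz',**{k:im[k] for k in('pixels','depth','f','M','cx','cy')})
```

```text
7.075 [ 0.62407646 -0.20303243  0.12884197] [-0.45306957 -0.02230694 -1.47437228] 0.33707244975808315 35.590651631355286 [-0.3   0.6   0.75  1.69 -0.47  1.03 -0.09]
```

View pics/w3.png

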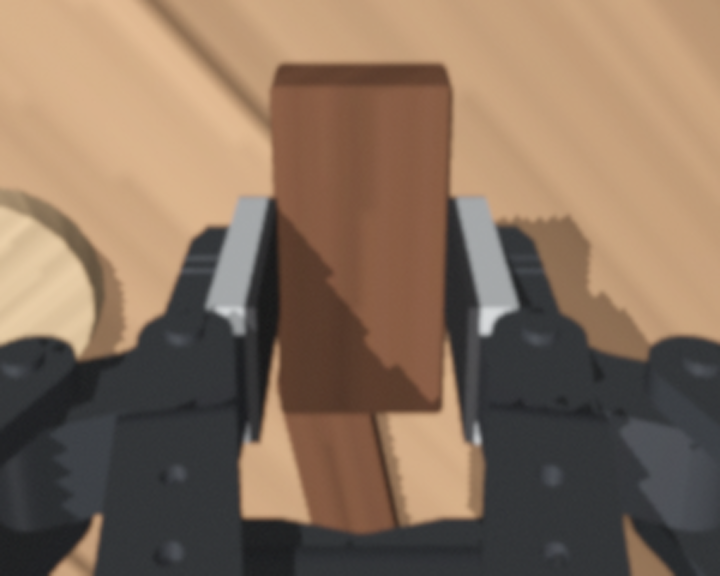

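The tablet is held flat between the tips. I measure it in the tool frame.

Run:
```python
from h import *
im=dict(np.load('w3.npz'));P=cloud(im);s=bot.get_state()
R=Ro.from_quat(s['tool_rot']);T=(R.inv().apply((P-s['tcp_pos']).reshape(-1,3))*1000).reshape(420,560,3)
for v in(212,214,218,240,260,300,345,350,352):print(v,T[v,280].round(1))
for u in(244,247,255,270,300,312,316):print(u,T[235,u].round(1))
m=np.zeros((420,560),bool);m[205:360,235:325]=1
m&=(T[...,2]>-18)&(T[...,2]<5)&(abs(T[...,0])<45)&(abs(T[...,1])<16.5)
r=cv2.minAreaRect(T[m][:,:2].astype(np.float32));print(r)
q=T[217:349,252:310].reshape(-1,3);print('plane',np.linalg.lstsq(np.c_[q[:,:2],np.ones(len(q))],q[:,2],rcond=None)[0])
```

```text
212 [31.6 -0.6 -2.1]
214 [31.5 -0.6 -4.2]
218 [30.6 -0.6 -6.5]
240 [20.9 -0.6 -5.4]
260 [12.9 -0.6 -6.8]
300 [-5.6 -0.6 -6.5]
345 [-28.   -0.6  -6.3]
350 [-30.7  -0.6  -6.3]
352 [-127.9   -0.6  113.8]
244 [ 23.5 -14.8  -6.3]
247 [ 23.5 -13.6  -6.3]
255 [ 23.9 -10.4  -7.4]
270 [23.4 -4.5 -6.2]
300 [23.8  7.2 -7.1]
312 [23.5 12.  -6.3]
316 [23.4 13.6 -6.1]
((0.026571273803710938, -0.22326278686523438), (64.4771728515625, 32.887550354003906), 0.8118585348129272)
 ** On entry to DLASCL parameter number  4 had an illegal value
 ** On entry to DLASCL parameter number  4 had an illegal valueTraceback (most recent call last):
  File "<stdin>", line 9, in <module>
    x, resids, rank, s = _umath_linalg.lstsq(a, b, rcond,
                         ~~~~~~~~~~~~~~~~~~~^^^^^^^^^^^^^
                                             signature=signature)
                                             ^^^^^^^^^^^^^^^^^^^^
    raise LinAlgError("SVD did not converge in Linear Least Squares")
numpy.linalg.LinAlgError: SVD did not converge in Linear Least Squares
```

```bash
python3 plan.py 0.558 0.024 0.19 28.1
```

```text
[-0.0, 0.0, -0.756, 0.263, -0.392, -0.125]
[-0.0, 0.0, -0.756, 0.437, -0.177, -0.125]
```

Request:
play_rows(
  deltas=[0,0,-0.3,0,0,-0.125,0.2,0,0,-0.756,0.263,-0.392,-0.125,0.2,0,0,-0.756,0.263,-0.392,-0.125,0.2,0,0,-0.756,0.263,-0.392,-0.125,0.2,0,0,-0.756,0.263,-0.392,-0.125,0.2],
)

```text
time_s: 7.75
tcp_pos: [0.5905, -0.09, 0.1585]
tool_rot: [0.743, 0.669, -0.001, 0.001]
force: [-0.4, 1.2, -0.5]
grip_width: 0.334
grasp_force: 35.6
```

Request:
play_rows(
  deltas=[0,0,-0.756,0.437,-0.177,-0.125,0.2,0,0,-0.756,0.437,-0.177,-0.125,0.2,0,0,-0.756,0.437,-0.177,-0.125,0.2,0,0,-0.756,0.437,-0.177,-0.125,0.2,0,0,-0.756,0.437,-0.177,-0.125,0.2,0,0,-0.756,0.437,-0.177,-0.125,0.2],
)

```text
time_s: 8.5
tcp_pos: [0.5588, 0.0212, 0.1904]
tool_rot: [0.517, 0.856, -0.001, 0.001]
force: [-0.8, -0.4, 0.2]
grip_width: 0.334
grasp_force: 35.6
```

Run:
```python
from h import *
s=bot.get_state();print(s['time_s'],s['tcp_pos'],s['force'],s['grip_width'])
im=cam('wrist');save(im,'pics/w4.png');np.savez('w4.npz',**{k:im[k] for k in('pixels','depth','f','M','cx','cy')})
rects(im,.045,.066,(.4,.7,-.05,.3))
rects(im,.024,.036,(.35,.75,-.05,.3))
```

```text
8.5 [0.55883405 0.02121269 0.19038382] [-0.76057681 -0.35079053  0.18005722] 0.33430559951042843
[239, 19, 78, 163, 11873] c [526.2  80. ] size [ 52.1 110.2] long axis deg 118.1 z 0.0574
[351, 0, 97, 228, 6779] c [614.3 110.8] size [ 22.8 179.6] long axis deg 105.5 z 0.0301
[386, 276, 71, 47, 516] c [717.5 -11.9] size [62.8 29.4] long axis deg 48.1 z 0.0301
```

View pics/w4.png

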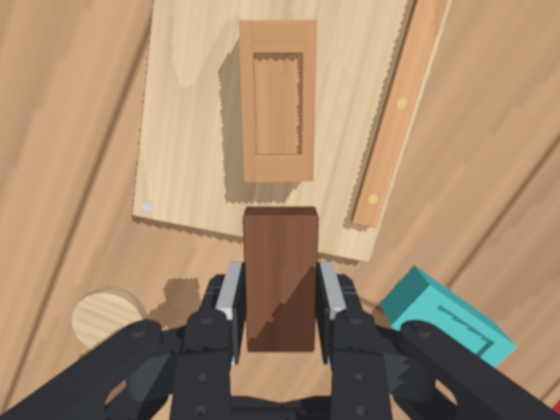

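The view shows the holder pocket at (277,100) with the tablet held parallel to it. The holder centre is (526.2, 80.0) mm with its long axis at 118.1°.

```bash
python3 plan.py 0.5267 0.0798 0.078 28.1
```

```text
[-0.0, 0.003, -0.006, 0.267, -0.005, 0.449]
```

Request:
play_rows(
  deltas=[0,0.002,-0.006,0.267,-0.005,0,0.2,0,0.002,-0.006,0.267,-0.005,0.1,0.2,0,0.002,-0.006,0.267,-0.005,0.3,0.2,0,0.002,-0.006,0.267,-0.005,0.4,0.2,0,0.002,-0.006,0.267,-0.005,0.449,0.2,0,0.002,-0.006,0.267,-0.005,0.449,0.2,0,0.002,-0.006,0.267,-0.005,0.449,0.2],
)

```text
time_s: 9.43
tcp_pos: [0.5279, 0.0814, 0.0796]
tool_rot: [0.513, 0.858, 0.001, 0.001]
force: [-0.1, -0.6, 0.4]
grip_width: 0.334
grasp_force: 35.6
```

```bash
python3 plan.py 0.5267 0.0798 0.0605 28.1
python3 - <<'E'
from h import *
s=bot.get_state();print(s['tcp_pos'])
im=cam('wrist');P=cloud(im);R=Ro.from_quat(s['tool_rot']);T=(R.inv().apply((P-s['tcp_pos']).reshape(-1,3))*1000).reshape(420,560,3)
m=(P[...,2]>.053)&(P[...,2]<.0625)&(abs(T[...,0])<70)&(abs(T[...,1])<40)
n,l,st,_=cv2.connectedComponentsWithStats(m.astype(np.uint8))
for i in range(1,n):
    if st[i,4]>200:q=T[l==i];print(st[i],q.min(0).round(1),q.max(0).round(1))
m=(P[...,2]>.080)&(P[...,2]<.094)&(abs(T[...,0])<40)&(abs(T[...,1])<15)
q=T[m];print('tab',q.min(0).round(1),q.max(0).round(1))
c=im['pixels'][120:420,100:460];cv2.imwrite('pics/w5.png',cv2.cvtColor(cv2.resize(c,None,fx=2,fy=2,interpolation=cv2.INTER_CUBIC),cv2.COLOR_RGB2BGR))
E
```

```text
[0.004, 0.002, 0.004, -0.003, -0.007, 0.077]
[0.5278976  0.08139407 0.07963122]
[ 216  146  119  128 7882] [ -6.4 -28.4  18.9] [54.7 23.9 26.6]
[240 321  82  36 622] [-56.2 -21.4  20.1] [-35.   21.5  23.4]
tab [-31.4 -15.  -14.3] [33.1 15.  -0.4]
```

View pics/w5.png

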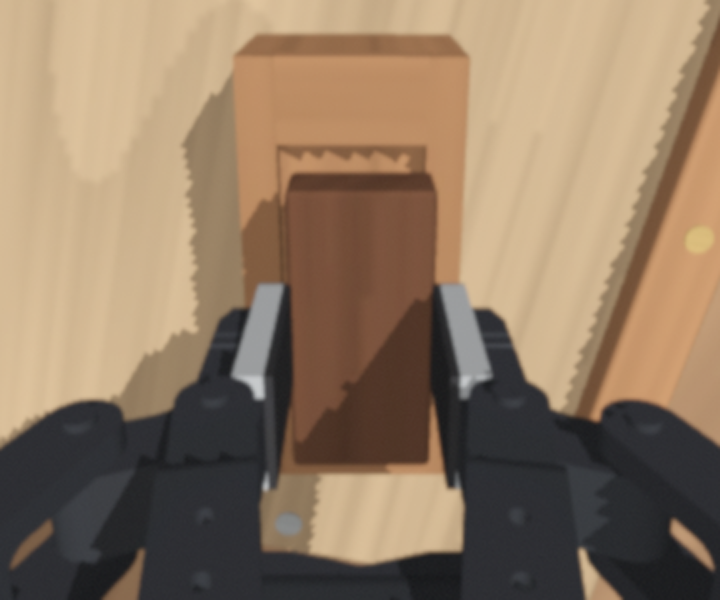

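The image agrees with the plan: the tablet is about 2 mm to the right of the pocket centre. I correct that and insert.

Request:
play_rows(
  deltas=[0.004,0.002,0.004,-0.004,-0.0075,0,0.2,0.004,0.002,0.004,-0.004,-0.0075,0,0.2,0.004,0.002,0.004,-0.004,-0.0075,0.03,0.2,0.004,0.002,0.004,-0.004,-0.0075,0.05,0.2,0.004,0.002,0.004,-0.004,-0.0075,0.06,0.2,0.004,0.002,0.004,-0.004,-0.0075,0.067,0.2,0.004,0.002,0.004,-0.004,-0.0075,0.074,0.2,0.004,0.002,0.004,-0.004,-0.0075,0.074,0.2],
)

```text
time_s: 10.48
tcp_pos: [0.5253, 0.0796, 0.0608]
tool_rot: [0.514, 0.858, -0.001, -0.002]
force: [-2.8, -0.0, 6.6]
grip_width: 0.335
grasp_force: 36.2
```

Request:
play_rows(
  deltas=[0,0,0,0,0,0,0.36,0,0,0,0,0,-0.004,0.42,0,0,0,0,0,-0.008,0.5,0,0,0,0,0,-0.02,0.5,0,0,0,-0.2,0,-0.3,0.5,0,0,0,-0.2,0,-0.3,0.5,0,0,0,-0.2,0,-0.3,0.5],
)

```text
time_s: 11.35
tcp_pos: [0.5513, 0.0342, 0.137]
tool_rot: [0.515, 0.857, 0.001, 0.001]
force: [0.1, -0.5, -0.5]
grip_width: 0.495
grasp_force: 0.0
```

Run:
```python
from h import *
s=bot.get_state();print(s['time_s'],s['tcp_pos'],s['force'],s['grip_width'])
im=cam('wrist');save(im,'pics/w6.png')
rects(im,.0615,.08,(.4,.7,-.05,.3))
rects(im,.045,.08,(.4,.7,-.05,.3))
P=cloud(im);m=(P[...,2]>.0615)&(P[...,2]<.08)&(P[...,0]<.6);q=P[m]
print(np.percentile(q[:,2],[2,25,50,75,98]).round(4)); k=np.linalg.lstsq(np.c_[q[:,:2]-q[:,:2].mean(0),np.ones(len(q))],q[:,2],rcond=None)[0];print(k)
```

```text
11.35 [0.55132879 0.03418658 0.13697833] [ 0.10080007 -0.54752239 -0.5056982 ] 0.494670824467954
[250, 77, 55, 115, 6042] c [525.2  80.1] size [30.1 64. ] long axis deg 118.1 z 0.0661
[231, 34, 96, 191, 17039] c [526.1  79.8] size [ 52.3 110. ] long axis deg 118.0 z 0.0586
[0.0646 0.0656 0.0661 0.0665 0.0674]
[0.00093832 0.00014619 0.06606693]
```

View pics/w6.png

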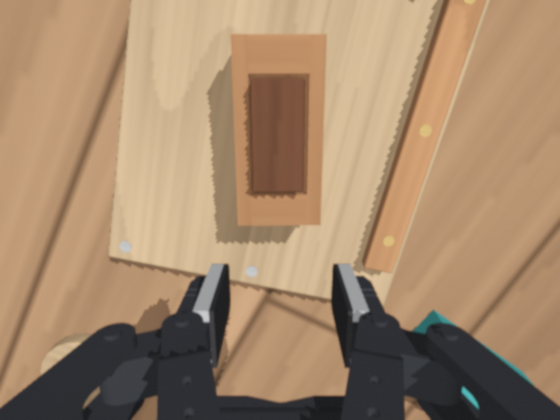

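The tablet is seated flat: its top is at 66.1 mm, as expected, and the holder hasn't moved. Next I grip the holder across its width.

```bash
python3 plan.py 0.5262 0.0797 0.036 28.0
```

```text
[-0.001, -0.001, 0.002, 0.199, 0.002, 0.397]
```

Request:
play_rows(
  deltas=[0,0,0.002,0.1,0.002,0,1,0,0,0.002,0.199,0.002,0,1,0,0,0.002,0.199,0.002,0,1,0,0,0.002,0.199,0.002,0.15,1,0,0,0.002,0.199,0.002,0.3,1,0,0,0.002,0.199,0.002,0.37,1,0,0,0.002,0.199,0.002,0.397,1,0,0,0.002,0.199,0.002,0.397,1],
)

```text
time_s: 12.4
tcp_pos: [0.5263, 0.0795, 0.0359]
tool_rot: [0.515, 0.857, -0.001, -0.001]
force: [0.9, -0.1, 0.9]
grip_width: 0.999
grasp_force: 0.0
```

Request:
play_rows(
  deltas=[0,0,0,0,0,0,0.4,0,0,0,0,0,0,0.4,0,0,0,0,0,0,0.4,0,0,0,0,0,0,0.4,0,0,0,0,0,0,0.4],
  grip_force=60,
)

```text
time_s: 13.02
tcp_pos: [0.5273, 0.0799, 0.037]
tool_rot: [0.515, 0.857, 0.0, -0.0]
force: [-0.5, -0.2, 5.4]
grip_width: 0.598
grasp_force: 65.9
```

Run:
```python
from h import *
s=bot.get_state();print(s['time_s'],s['tcp_pos'],s['force'],s['wrist_torque'],s['grip_width'],s['grasp_force'])
from plan import plan
a=np.radians(15.5);xb=np.array([np.cos(a),np.sin(a)]);yb=np.array([-np.sin(a),np.cos(a)])
g=(584.7-8)*xb+(-14.5-8)*yb;print(g)
plan(*(g/1000),s['tcp_pos'][2],15.5)
```

```text
13.025 [0.52732352 0.07994519 0.03703535] [-0.54054574 -0.20185158  5.42710616] [-0.06278489  0.20580418 -0.03317471] 0.5977754075908202 65.92617094516754
[561.73854583 132.43468629]
[0.0, -0.001, 0.279, 0.121, 0.22, 0.0]
```

Request:
play_rows(
  deltas=[0,0,0.05,0.015,0.03,0,0.4,0,0,0.1,0.03,0.06,0,0.4,0,0,0.14,0.05,0.1,0,0.4,0,0,0.19,0.075,0.14,0,0.4,0,0,0.23,0.1,0.18,0,0.4,0,0,0.26,0.115,0.205,0,0.4,0,0,0.279,0.121,0.22,0,0.4,0,0,0.279,0.121,0.22,0,0.4],
)

```text
time_s: 14.02
tcp_pos: [0.5605, 0.129, 0.0371]
tool_rot: [0.606, 0.795, -0.002, -0.0]
force: [-3.5, -4.9, 10.6]
grip_width: 0.59
grasp_force: 66.6
```

Run:
```python
from h import *
s=bot.get_state();print(s['time_s'],s['tcp_pos'],s['force'],s['wrist_torque'],s['grip_width'],s['grasp_force'])
for n in('top','wrist'):
    im=cam(n);print(n)
    rects(im,.045,.08,(.45,.62,.0,.26),100);rects(im,.0255,.036,(.35,.75,-.05,.3),60)
R=Ro.from_quat(s['tool_rot']).as_matrix();print(np.degrees(np.arctan2(R[1,1],R[0,1])))
```

```text
14.025 [0.56045035 0.12895209 0.03708864] [-3.45522538 -4.8863958  10.58280468] [-0.84906123  0.64411654 -0.05070938] 0.5904780398430056 66.61223709583282
top
[224, 212, 17, 25, 268] c [572.8  93.4] size [53.3 43.1] long axis deg 14.7 z 0.0581
[223, 195, 37, 18, 290] c [630.5  67.8] size [25.2 95.9] long axis deg 106.3 z 0.0304
wrist
[163, 158, 236, 244, 38756] c [558.5 135. ] size [78.4 98.4] long axis deg 105.3 z 0.0589
[0, 63, 347, 61, 20540] c [498.8 191.9] size [135.5  22.1] long axis deg 15.6 z 0.0301
[360, 63, 75, 254, 12582] c [596.5 173.6] size [ 22.6 109.5] long axis deg 105.6 z 0.0301
[214, 149, 134, 6, 551] c [545.6 182.1] size [51.8  0.6] long axis deg 15.4 z 0.0311
[352, 363, 6, 28, 80] c [610.9  82.8] size [ 1.3 17.7] long axis deg 103.5 z 0.0283
15.339039607771864
```

Aligned: the gaps left are about 11 mm to the side stop and 9 mm to the far stop. Next I press in gradually.

Request:
play_rows(
  deltas=[0,0,0,0.01,0.01,0,0.4,0,0,0,0.02,0.02,0,0.4,0,0,0,0.03,0.03,0,0.4,0,0,0,0.035,0.038,0,0.4,0,0,0,0.04,0.045,0,0.4,0,0,0,0.04,0.045,0,0.4],
  grip_force=80,
)

```text
time_s: 14.88
tcp_pos: [0.5681, 0.1399, 0.0372]
tool_rot: [0.607, 0.795, -0.003, -0.0]
force: [-5.3, -6.2, 12.8]
grip_width: 0.587
grasp_force: 81.9
```

Request:
play_rows(
  deltas=[0,0,0,0.006,0.004,0,0.4,0,0,0,0.012,0.006,0,0.4,0,0,0,0.018,0.01,0,0.4,0,0,0,0.018,0.01,0,0.4],
)

```text
time_s: 15.38
tcp_pos: [0.5682, 0.14, 0.0373]
tool_rot: [0.607, 0.795, -0.006, -0.0]
force: [-7.7, -13.4, 18.0]
grip_width: 0.59
grasp_force: 82.6
```

```bash
cat > chk.py <<'E'
from h import *
s=bot.get_state();R=Ro.from_quat(s['tool_rot']).as_matrix()
print(s['time_s'],s['tcp_pos'].round(4),'Ftool',(R.T@s['force']).round(1),'Ttool',(R.T@s['wrist_torque']).round(2),s['grip_width'].round(3),s['grasp_force'].round(1),'yaw',np.degrees(np.arctan2(R[1,1],R[0,1])).round(2),'tilt',np.degrees(np.arccos(-R[2,2])).round(2))
im=cam('wrist');save(im,'pics/c%d.png'%(s['time_s']*100))
P=cloud(im);a=np.radians(15.55)
X=P[...,0]*np.cos(a)+P[...,1]*np.sin(a);Y=-P[...,0]*np.sin(a)+P[...,1]*np.cos(a);Z=P[...,2]
w=lambda m,A:np.percentile(A[m],[1,50,99]).round(4) if m.sum()>30 else None
side=(abs(Z-.030)<.003)&(X<.540)&(Y>.03)&(Y<.08);far=(abs(Z-.030)<.003)&(X>.59)&(X<.66)&(Y>.0)
top=(abs(Z-.058)<.003)&(X>.54)&(X<.64)&(Y>.01)&(Y<.06)
tab=(Z>.0625)&(Z<.070)&(X>.565)&(X<.602)&(Y>-.02)&(Y<.025)
print('side Y',w(side,Y),'far X',w(far,X));print('holder top X',w(top,X),'Y',w(top,Y),'Z',w(top,Z));print('tab Z',w(tab,Z))
q=P[top];print('top slope',np.linalg.lstsq(np.c_[q[:,:2]-q[:,:2].mean(0),np.ones(len(q))],q[:,2],rcond=None)[0].round(4))
E
python3 chk.py
```

```text
Traceback (most recent call last):
  File "chk.py", line 3, in <module>
    print(s['time_s'],s['tcp_pos'].round(4),'Ftool',(R.T@s['force']).round(1),'Ttool',(R.T@s['wrist_torque']).round(2),s['grip_width'].round(3),s['grasp_force'].round(1),'yaw',np.degrees(np.arctan2(R[1,1],R[0,1])).round(2),'tilt',np.degrees(np.arccos(-R[2,2])).round(2))
                                                                                                                       ^^^^^^^^^^^^^^^^^^^^^
AttributeError: 'float' object has no attribute 'round'
```

```bash
sed -i "s/s\['grip_width'\].round(3),s\['grasp_force'\].round(1)/s['grip_width'],s['grasp_force']/" chk.py; python3 chk.py
```

```text
15.375 [0.5682 0.14   0.0373] Ftool [-11.  -11.2 -17.8] Ttool [ 2.11 -1.88 -0.33] 0.5895941490848936 82.60911405086517 yaw 15.25 tilt 0.72
side Y [0.0405 0.0515 0.062 ] far X [0.5906 0.6207 0.632 ]
holder top X [0.5593 0.5848 0.6104] Y [0.0108 0.0267 0.0379] Z [0.0555 0.0583 0.06  ]
tab Z [0.0634 0.0663 0.0676]
top slope [-0.006  -0.0065  0.0583]
```

```bash
python3 plan.py 0.5682 0.14 0.0373 15.5
cat >> chk.py <<'E'
for nm,m in(('endface',(X>.562)&(X<.585)&(Y>.02)&(Y<.06)&(Z>.034)&(Z<.052)),('bedgap',(X>.56)&(X<.598)&(Y>.033)&(Y<.043)&(Z<.026)),('side inner top',(X>.535)&(X<.595)&(Y<.046)&(Y>.036)&(abs(Z-.03)<.002))):
    print(nm,m.sum(),w(m,Y),w(m,Z))
tp=(X>.561)&(X<.609)&(Y>.015)&(Y<.037)&(abs(Z-.058)<.004)
q=np.stack([X,Y,Z],-1)[tp];print('end-wall slope X,Y',np.linalg.lstsq(np.c_[q[:,:2]-q[:,:2].mean(0),np.ones(len(q))],q[:,2],rcond=None)[0].round(4))
bd=(Z<.024)&(Z>.012)&(X<.555)&(X>.45)&(Y<.03)&(Y>-.05)
q=np.stack([X,Y,Z],-1)[bd];print('bed slope',np.linalg.lstsq(np.c_[q[:,:2]-q[:,:2].mean(0),np.ones(len(q))],q[:,2],rcond=None)[0].round(4))
E
python3 chk.py
```

```text
[-0.013, 0.009, -0.006, 0.0, 0.0, 0.0]
15.425 [0.5682 0.14   0.0373] Ftool [-10.6 -11.2 -17.6] Ttool [ 2.12 -1.96 -0.29] 0.589484023893487 82.6097559928894 yaw 15.24 tilt 0.72
side Y [0.0404 0.0514 0.062 ] far X [0.5906 0.6207 0.632 ]
holder top X [0.5593 0.5847 0.6104] Y [0.0107 0.0266 0.0378] Z [0.0556 0.0583 0.06  ]
tab Z [0.0634 0.0663 0.0676]
top slope [-0.0063 -0.0075  0.0583]
endface 570 [0.0375 0.0378 0.038 ] [0.0341 0.0439 0.0518]
bedgap 444 [0.0375 0.0378 0.0385] [0.0167 0.0197 0.0257]
side inner top 2280 [0.0376 0.043  0.0459] [0.0283 0.0301 0.0317]
end-wall slope X,Y [-0.008   0.0055  0.0583]
bed slope [ 0.001  -0.0001  0.0181]
```

The far side is in contact, but a gap of about 2.5 mm remains at the side stop, held by friction, and there is a slight tilt. I ease the far and downward push, correct the tilt, and push sideways.

Request:
play_rows(
  deltas=[-0.008,0.005,-0.003,0,-0.012,-0.008,0.4,-0.013,0.009,-0.006,0.01,-0.016,-0.012,0.4,-0.013,0.009,-0.006,0.02,-0.016,-0.012,0.4,-0.013,0.009,-0.006,0.025,-0.012,-0.012,0.4,-0.013,0.009,-0.006,0.03,-0.012,-0.012,0.4,-0.013,0.009,-0.006,0.03,-0.012,-0.012,0.4],
)

```text
time_s: 16.23
tcp_pos: [0.5671, 0.1427, 0.0384]
tool_rot: [0.606, 0.795, 0.001, 0.005]
force: [3.0, -16.0, -1.1]
grip_width: 0.588
grasp_force: 84.4
```

```bash
python3 chk.py; python3 plan.py 0.5682 0.14 0.0373 15.5
```

```text
16.225 [0.5671 0.1427 0.0384] Ftool [-16.2  -1.3   1.2] Ttool [ 0.17 -3.67 -0.18] 0.5880561813145515 84.35275733470917 yaw 15.41 tilt 0.63
side Y [0.0407 0.0515 0.0619] far X [0.5906 0.6209 0.6319]
holder top X [0.5586 0.5841 0.6097] Y [0.0109 0.029  0.0407] Z [0.0556 0.0587 0.0603]
tab Z [0.0636 0.0671 0.0685]
top slope [ 0.0108 -0.0121  0.0586]
endface 509 [0.0402 0.0405 0.0408] [0.0344 0.0439 0.0519]
bedgap 0 None None
side inner top 2191 [0.0402 0.0431 0.0459] [0.0285 0.0301 0.0316]
end-wall slope X,Y [0.0078 0.0048 0.0587]
bed slope [ 0.0008 -0.0002  0.0181]
[0.01, 0.01, -0.002, -0.012, 0.001, 0.005]
```

Request:
play_rows(
  deltas=[0,0.006,0,0.002,0,0.01,0.4,0,0.01,0,0.004,0.005,0.015,0.4,0,0.012,0,0.004,0.012,0.02,0.4,0,0.012,0,0.004,0.02,0.024,0.4,0,0.012,0,0.004,0.022,0.024,0.4,0,0.012,0,0.004,0.022,0.024,0.4],
)

```text
time_s: 17.02
tcp_pos: [0.5676, 0.1426, 0.0371]
tool_rot: [0.606, 0.795, -0.001, -0.004]
force: [-16.5, -21.5, 40.0]
grip_width: 0.59
grasp_force: 88.9
```

```bash
python3 chk.py; python3 plan.py 0.5682 0.14 0.0373 15.5
```

```text
17.025 [0.5676 0.1426 0.0371] Ftool [-16.1 -21.8 -39.9] Ttool [ 4.39 -3.46 -0.51] 0.5897566941018473 88.91541659832001 yaw 15.39 tilt 0.42
side Y [0.0406 0.0516 0.0621] far X [0.5906 0.6209 0.632 ]
holder top X [0.5591 0.5846 0.6102] Y [0.0108 0.0287 0.0402] Z [0.0557 0.0582 0.0599]
tab Z [0.0636 0.0661 0.0675]
top slope [-0.0009 -0.0038  0.0582]
endface 522 [0.04   0.0402 0.0404] [0.0346 0.044  0.0519]
bedgap 0 None None
side inner top 2197 [0.0401 0.043  0.0459] [0.0285 0.0301 0.0316]
end-wall slope X,Y [-0.0012  0.0052  0.0582]
bed slope [0.0009 0.0003 0.0181]
[-0.007, -0.006, -0.002, -0.011, -0.0, -0.001]
```

Request:
play_rows(
  deltas=[0,-0.003,0,0.002,0,-0.006,0.4,0,-0.003,0,0.004,0,-0.007,0.4,0,-0.003,0,0.004,0,-0.007,0.4,0,-0.003,0,0.004,0,-0.007,0.4,0,-0.003,0,0.004,0,-0.007,0.4,0,-0.003,0,0.004,0,-0.007,0.4,0,-0.003,0,0.004,0,-0.007,0.4,0,-0.003,0,0.004,0,-0.007,0.4],
)

```text
time_s: 18.08
tcp_pos: [0.5675, 0.1425, 0.0371]
tool_rot: [0.606, 0.795, -0.002, -0.001]
force: [-12.7, -21.8, 28.7]
grip_width: 0.591
grasp_force: 87.7
```

```bash
python3 chk.py
python3 - <<'E'
from h import *
im=cam('wrist');save(im,'pics/final.png')
E
```

```text
18.075 [0.5675 0.1425 0.0371] Ftool [-17.7 -18.1 -28.7] Ttool [ 3.53 -3.75 -0.56] 0.5909418985677726 87.71951258182526 yaw 15.38 tilt 0.26
side Y [0.0406 0.0516 0.0621] far X [0.5906 0.6208 0.6319]
holder top X [0.5591 0.5845 0.6102] Y [0.0107 0.0287 0.0402] Z [0.0555 0.0582 0.0599]
tab Z [0.0635 0.0662 0.0675]
top slope [-0.0015 -0.0041  0.0581]
endface 545 [0.04   0.0402 0.0405] [0.0343 0.0439 0.0518]
bedgap 0 None None
side inner top 2213 [0.0401 0.043  0.0459] [0.0285 0.0301 0.0316]
end-wall slope X,Y [-0.0019  0.0047  0.0582]
bed slope [ 0.0008 -0.0002  0.0181]
```

View pics/final.png

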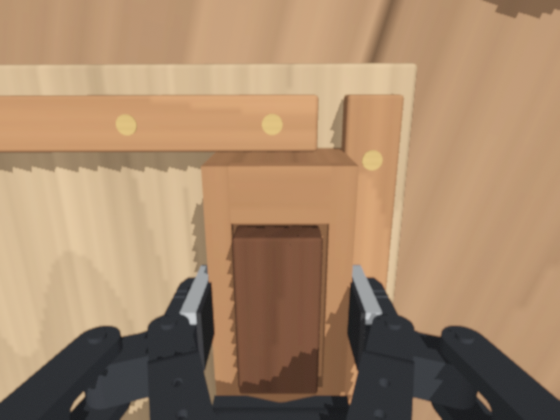

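The view shows the holder's end against the side stop at (280,150), its long side against the far stop at (357,250), and the tablet seated with the fingers off it. I firm both pushes slightly before handing in.

Request:
play_rows(
  deltas=[-0.002,0.002,0,0.005,0.006,-0.003,0.4,-0.003,0.003,0,0.008,0.012,-0.003,0.4,-0.003,0.003,0,0.008,0.012,-0.003,0.4,-0.003,0.003,0,0.008,0.012,-0.003,0.4,-0.003,0.003,0,0.008,0.012,-0.003,0.4,-0.003,0.003,0,0.008,0.012,-0.003,0.4],
)

```text
time_s: 18.92
tcp_pos: [0.5676, 0.1426, 0.0372]
tool_rot: [0.606, 0.795, -0.003, -0.003]
force: [-16.3, -24.1, 30.6]
grip_width: 0.587
grasp_force: 87.9
```

```bash
python3 chk.py
```

```text
18.925 [0.5676 0.1426 0.0372] Ftool [-18.9 -22.4 -30.5] Ttool [ 4.3  -4.19 -0.68] 0.586761691897133 87.87100553512573 yaw 15.36 tilt 0.46
side Y [0.0406 0.0516 0.0621] far X [0.5907 0.6209 0.632 ]
holder top X [0.5592 0.5847 0.6104] Y [0.0108 0.0287 0.0403] Z [0.0556 0.0582 0.06  ]
tab Z [0.0634 0.0662 0.0675]
top slope [-0.0039 -0.0041  0.0582]
endface 546 [0.04   0.0402 0.0405] [0.0346 0.044  0.0518]
bedgap 0 None None
side inner top 2179 [0.0402 0.043  0.0458] [0.0284 0.0301 0.0316]
end-wall slope X,Y [-0.0048  0.0079  0.0582]
bed slope [0.0008 0.0003 0.0181]
```

Request:
play_rows(
  deltas=[-0.004,0,0,0,0,0,0.4,-0.008,0.002,0,0,0,0,0.4,-0.008,0.002,0,0,0,0,0.4,-0.008,0.002,0,0,0,0,0.4,-0.008,0.002,0,0,0,0,0.4],
)

```text
time_s: 19.6
tcp_pos: [0.5676, 0.1426, 0.0371]
tool_rot: [0.606, 0.795, -0.0, -0.002]
force: [-15.5, -24.3, 31.0]
grip_width: 0.59
grasp_force: 88.0
```

```bash
python3 chk.py
```

```text
19.6 [0.5676 0.1426 0.0371] Ftool [-19.2 -21.4 -31. ] Ttool [ 4.53 -4.28 -0.69] 0.5904166139117007 87.95001983642578 yaw 15.35 tilt 0.18
side Y [0.0407 0.0515 0.062 ] far X [0.5907 0.6208 0.632 ]
holder top X [0.5591 0.5845 0.6102] Y [0.0108 0.0287 0.0402] Z [0.0555 0.0582 0.0599]
tab Z [0.0634 0.0661 0.0675]
top slope [ 0.0005 -0.0039  0.0581]
endface 538 [0.04   0.0402 0.0405] [0.0345 0.044  0.0519]
bedgap 0 None None
side inner top 2193 [0.0401 0.0431 0.0458] [0.0284 0.0301 0.0316]
end-wall slope X,Y [-0.0002  0.0042  0.0582]
bed slope [0.001  0.0001 0.0181]
```

The holder is flat and pressed against both stops, so I hand in.

```bash
python3 -c "
from bench import bot
print(bot.hand_in())"
```

```text
the job is handed in; nothing more can be done
None
```

The job is handed in: the tablet lies flat in the holder's pocket, and the arm holds the holder flat in the board's corner, pushing about 20 N towards each stop, with the fingers off the tablet; 19.6 s of the 72 s used, verdict not shown.

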